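# Find the oil cruet whose neck bush takes the stopper

### The arm

A 6-joint arm with a two-finger parallel gripper is mounted at the origin on a cart in front of the work surface, level with it; the furniture and walls round the work are solid. World frame = base frame: x ahead of the robot, y to its left, z up, the work surface at z = 0. Lengths are in m, angles in rad, forces in N, time in s.
With the tool pointing down it reaches from about 0.275 to 0.975 m from the base axis. Payload 8.4 kg.
Tool frame: the origin (TCP) lies between the finger pads; the fingertips stand tips_ahead ahead of it and the grasp point (between the pads) lies 3 mm ahead of it (tips_ahead is the distance from the TCP to the fingertips, in m); z points along the fingers, y is the line along which they close (so a half turn about z gives the same grasp; the last joint's range is limited). The gripper opens to 92 mm and grips with 3 to 60 N. Pads are 20 mm wide; open, the fingers measure 128 mm over their backs; the gripper's body (75 mm by 189 mm) begins 69 mm behind the grasp point.
Start: joints at [-1.111, 0.353, 1.633, -0, 1.155, -0.002], TCP at [0.278, -0.56, 0.237] pointing down, gripper open.
Joint ranges: [-2.63, 2.63], [-0.92, 2.1], [0.06, 2.66], [-1.3, 4.44], [0, 2.69], [-3.02, 3.02]. Speed limits (rad/s): [2.22, 2.22, 2.79, 3.14, 3.14, 3.14].

### API

Orientations are given as a unit quaternion [w, x, y, z].
In Python, from workcell import observe, capture, camera_info, sign_off, tips_ahead gives the robot as it stands. The module is installed in compiled form; this text tells all that it offers.
- The arm moves only by the shell command python3 -m crank 'ROWS' [OPENING]. ROWS is JSON, a list of rows, each a list of 2 entries, a list of its own where there are three numbers: the shift along the tool's x, y, z in cm, then the turn about the tool's z in rad. A call has 1 to 10 rows; each row is the pose to reach, as a shift and turn from the pose commanded when the call began, along the tool's axes at that moment; what a row does not reach only later rows make up. A row lasts 1/8 s, in which the tool goes at most 62.5 mm and 10.7 degrees, less where a joint would pass 70% of its speed; a pose out of reach is approached as far as the arm can. A call with a gripper value outside its range is refused whole. OPENING is the opening, from 0 (shut) to 1 (fully open), set as the call begins (- or left out, the last holds). The fingers move at their own pace and stop on an object; the grip force is fixed at half the most. Time passes only in rows, so rows that repeat a pose let the fingers close. It gives the time, the measured TCP pose, the force, the opening and the grip force at its end, in the units of the state.
- observe(): the state, without advancing time (a new reading comes with each control period).
- capture(name): name is "scene" or "top" or "wrist"; returns (picture, depth): 400x640x3 uint8, red, green, blue; 400x640 float32, m along the optical axis (not along the pixel's ray), 0 where there is no reading.
- camera_info(name): a dict with "mtx" (3x3 intrinsics, pixels), "pose" (4x4, takes a point from camera to world coordinates). Camera axes: x right, y down, z forward; pixel columns grow to the right and rows downward; lengths in m; the calibration is good to about 2 mm. A picture is of the moment at which its call begins: read the wrist's pose just before it. camera_info takes no time and is no camera call; for the wrist camera it gives the pose at the moment of the call.
- sign_off(): hands the job in; it is judged then, once.
The state is a dict: "t": time; "joints": joint angles; "dq": joint speeds; "joint_torque": joint torques, N m; "ee_pos": TCP position; "ee_rot": TCP orientation; "force": force on the tool from outside, world axes, zero at the start; "wrist_torque": the same for the moment, N m; "finger_gap": finger opening in m; "grip_force": force on a finger pad.
Only numpy, scipy, OpenCV 4.12 (cv2) and the standard library are available. Lean on these libraries where they do the work, as an engineer would, in place of code of your own. Each camera call takes 0.05 s, during which the arm holds its last target. There are 200 camera calls.

### The job

The three white oil cruets came back from washing with their steel neck bushes mixed up, and only one of them now takes the steel stopper all the way down. Try the stopper gently in the necks, never forcing it, until its collar sits fully down on a rim; leave that cruet closed and standing where it is. Stand the other two cruets upright on the wooden tray to go back, without knocking anything over or disturbing the salt, the pepper mill or the spoon.

Things in the scene. Friction and masses are not known exactly. Their poses are not given: they have to be found in the camera images.
- cruet_a: one of three alike squat white stoneware oil cruets, loose, upright, 0.4 kg, 98 mm tall, round about its z axis; origin at the centre of its underside, z up. Foot 58 mm across, belly 69 mm across at 30 mm up, neck 40 mm across from 66 to 90 mm up (grip here), lip 42 mm across. A loose steel bush stands in the neck; which cruet has the bush that fits changes every time
- cruet_b: one of three alike squat white stoneware oil cruets, loose, upright, 0.4 kg, 98 mm tall, round about its z axis; origin at the centre of its underside, z up. Foot 58 mm across, belly 69 mm across at 30 mm up, neck 40 mm across from 66 to 90 mm up (grip here), lip 42 mm across. A loose steel bush stands in the neck; which cruet has the bush that fits changes every time
- cruet_c: one of three alike squat white stoneware oil cruets, loose, upright, 0.4 kg, 98 mm tall, round about its z axis; origin at the centre of its underside, z up. Foot 58 mm across, belly 69 mm across at 30 mm up, neck 40 mm across from 66 to 90 mm up (grip here), lip 42 mm across. A loose steel bush stands in the neck; which cruet has the bush that fits changes every time
- cruet_a_rim (a point): centre of the rim plane on top of this cruet's neck, 98 mm up, z up. The bush in the neck: 27 mm across, top face 1 mm below the rim, bore 21.5 mm at its mouth. It leans to one side of its play, so its bore lies up to 2.2 mm off this point, in any direction. One of the three bushes is 21.5 mm all the way down, the other two narrow to 17 mm some way down
- cruet_b_rim (a point): centre of the rim plane on top of this cruet's neck, 98 mm up, z up. The bush in the neck: 27 mm across, top face 1 mm below the rim, bore 21.5 mm at its mouth. It leans to one side of its play, so its bore lies up to 2.2 mm off this point, in any direction. One of the three bushes is 21.5 mm all the way down, the other two narrow to 17 mm some way down
- cruet_c_rim (a point): centre of the rim plane on top of this cruet's neck, 98 mm up, z up. The bush in the neck: 27 mm across, top face 1 mm below the rim, bore 21.5 mm at its mouth. It leans to one side of its play, so its bore lies up to 2.2 mm off this point, in any direction. One of the three bushes is 21.5 mm all the way down, the other two narrow to 17 mm some way down
- stopper: the one loose steel stopper, 62 mm tall, 0.11 kg, round about its z axis, at first standing upright on its stem's flat end on the worktop. Origin at the centre of that end, z up. Stem 20 mm across, 28 mm long, hardly bevelled; collar 40 mm across, 28 to 32 mm up; cylindrical knob 24 mm across, 32 to 62 mm up (grip here, fingertips above the collar)
- stopper_collar (a point): centre of the collar's underside, 28 mm above the stem's end. Stem lightly pushed (about 5 N) in a neck: collar comes to rest on the rim = it fits; stops 12 or 18 mm above the rim = this bush is too narrow; stops about 27 mm above = the stem stands on the bush's face beside the bore, shift it a little. Over about 25 N on a cruet is forcing
- tray: low wooden serving tray, fixed, 250 x 140 mm (long along its x), 20 mm high, rails 9 mm thick all round, a small dark metal grip at each short end; origin at the centre of its underside, floor 8 mm up. Two cruets fit side by side along its x axis, about 55 mm either side of its centre
- salt_shaker: salt shaker, glass with grey top, 44 mm across, 90 mm tall; a bystander, leave it where it is. Origin at the centre of its underside
- pepper_mill: dark turned wooden pepper mill, 58 mm across, 150 mm tall; a bystander, leave it where it is. Origin at the centre of its underside
- table_spoon: steel table spoon, 199 mm long, lying flat; a bystander, leave it where it is. Origin at the centre of its underside
Mind the look-alikes: they are no part of the job. Leave any red look-alike of the cruet_a alone.

How it is judged:
At the end, for the whole second after the job is handed in: Stopper home in one cruet: collar within 2.5 mm of the rim, centred within 4 mm, in line within 4 degrees; that cruet upright on the worktop within 60 mm of its start. The other two upright on the tray's floor inside its rails. Stopper and cruets at rest (((z of stopper_collar in the frame of cruet_a_rim between -0.004 and 0.0025 m and horizontal distance between stopper_collar and cruet_a_rim below 0.004 m and angle between the z axis of stopper and the z axis of cruet_a, either way round below 0.07 rad and height (world z) of cruet_a below 0.005 m and distance of cruet_a from where it was at the start of the episode below 0.06 m and angle between each of cruet_a, cruet_b, cruet_c's own z axis and vertical below 0.05 rad and x of cruet_b in the frame of tray between -0.095 and 0.095 m and y of cruet_b in the frame of tray between -0.04 and 0.04 m and z of cruet_b in the frame of tray between 0.004 and 0.012 m and x of cruet_c in the frame of tray between -0.095 and 0.095 m and y of cruet_c in the frame of tray between -0.04 and 0.04 m and z of cruet_c in the frame of tray between 0.004 and 0.012 m) or (z of stopper_collar in the frame of cruet_b_rim between -0.004 and 0.0025 m and horizontal distance between stopper_collar and cruet_b_rim below 0.004 m and angle between the z axis of stopper and the z axis of cruet_b, either way round below 0.07 rad and height (world z) of cruet_b below 0.005 m and distance of cruet_b from where it was at the start of the episode below 0.06 m and angle between each of cruet_b, cruet_a, cruet_c's own z axis and vertical below 0.05 rad and x of cruet_a in the frame of tray between -0.095 and 0.095 m and y of cruet_a in the frame of tray between -0.04 and 0.04 m and z of cruet_a in the frame of tray between 0.004 and 0.012 m and x of cruet_c in the frame of tray between -0.095 and 0.095 m and y of cruet_c in the frame of tray between -0.04 and 0.04 m and z of cruet_c in the frame of tray between 0.004 and 0.012 m) or (z of stopper_collar in the frame of cruet_c_rim between -0.004 and 0.0025 m and horizontal distance between stopper_collar and cruet_c_rim below 0.004 m and angle between the z axis of stopper and the z axis of cruet_c, either way round below 0.07 rad and height (world z) of cruet_c below 0.005 m and distance of cruet_c from where it was at the start of the episode below 0.06 m and angle between each of cruet_c, cruet_a, cruet_b's own z axis and vertical below 0.05 rad and x of cruet_a in the frame of tray between -0.095 and 0.095 m and y of cruet_a in the frame of tray between -0.04 and 0.04 m and z of cruet_a in the frame of tray between 0.004 and 0.012 m and x of cruet_b in the frame of tray between -0.095 and 0.095 m and y of cruet_b in the frame of tray between -0.04 and 0.04 m and z of cruet_b in the frame of tray between 0.004 and 0.012 m)) and linear speed of each of cruet_a, cruet_b, cruet_c, stopper below 0.02 m/s); the robot touches nothing.
It fails at once if a cruet is tipped by more than 20 degrees (angle between any of cruet_a, cruet_b, cruet_c's own z axis and vertical above 0.35 rad).
It fails at once if the stopper is forced, or a cruet is set down hard: an ungripped cruet is pressed with more than about 25 N ((contact force between cruet_a and anything else above 60 N and contact force between cruet_a and the fingers below 0.5 N) or (contact force between cruet_b and anything else above 60 N and contact force between cruet_b and the fingers below 0.5 N) or (contact force between cruet_c and anything else above 60 N and contact force between cruet_c and the fingers below 0.5 N)).
It fails at once if the salt shaker, the pepper mill or the spoon is moved by more than 30 mm (distance of any of salt_shaker, pepper_mill, table_spoon from where it was at the start of the episode above 0.03 m).
It also fails if it takes over 72 s, if anything falls off the work surface, if the arm or the gripper's body presses on something with over 40 N, if the wrist force passes 120 N, or if a joint passes its speed limit or range.

## Working session

There is one attempt and no reset: what is moved stays moved. The work goes in short steps, Python scripts to look and compute and a shell command to move; the robot and the scene stay as the last step left them, time stands still between calls to the robot, and variables do not carry over. Pictures are saved under pics/ and viewed, at most 10 in all, crops included, and the job is handed in when it is done.

```bash
mkdir -p pics; python3 - <<'E'
from workcell import *
import cv2,numpy as np
s=observe();print(s,tips_ahead)
for n in("top","scene"):
    p,d=capture(n);cv2.imwrite(f"pics/{n}0.png",p[:,:,::-1]);np.savez(f"{n}0.npz",p=p,d=d,**camera_info(n));print(n,camera_info(n))
E
```

```text
{'t': 0.0, 'joints': array([-1.11141512e+00,  3.53607865e-01,  1.63414004e+00,  1.89173015e-07,
        1.15521597e+00, -2.36581880e-03]), 'dq': array([ 3.79067007e-04,  6.85650077e-04,  3.91102378e-04, -4.34741222e-04,
        2.11254455e-03,  4.99779615e-05]), 'joint_torque': array([ 3.57161996e-03, -5.93832493e+01, -3.34217834e+01,  6.99373498e-02,
        2.33753730e-02, -1.04894320e-04]), 'ee_pos': array([ 0.27825394, -0.55911159,  0.23588632]), 'ee_rot': array([-6.67807422e-04,  9.73466662e-01,  2.28827855e-01, -1.55223015e-04]), 'force': array([ 0.15070647,  0.09614664, -0.10383385]), 'wrist_torque': array([0.06045547, 0.03079035, 0.00302789]), 'grip_force': 0.0, 'finger_gap': 0.09207508952097039} 0.022
top {'mtx': array([[403.16005681,   0.        , 318.40043257],
       [  0.        , 403.16005681, 200.00463732],
       [  0.        ,   0.        ,   1.        ]]), 'pose': array([[ 0.14237223, -0.9615876 ,  0.23469009,  0.36025127],
       [-0.98980577, -0.13922949,  0.02999491,  0.02201388],
       [ 0.00383305, -0.23656804, -0.97160736,  1.0107594 ],
       [ 0.        ,  0.        ,  0.        ,  1.        ]])}
scene {'mtx': array([[395.30480109,   0.        , 318.29402547],
       [  0.        , 395.30480109, 200.10936496],
       [  0.        ,   0.        ,   1.        ]]), 'pose': array([[-0.76091679, -0.35250717,  0.54474244,  0.00701895],
       [-0.64858113,  0.43736317, -0.6229414 ,  0.6614549 ],
       [-0.01865897, -0.82731624, -0.56142648,  0.64232029],
       [ 0.        ,  0.        ,  0.        ,  1.        ]])}
```

View pics/top0.png

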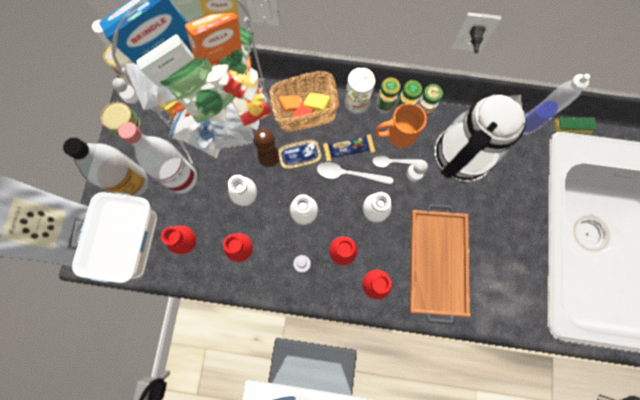

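View pics/scene0.png

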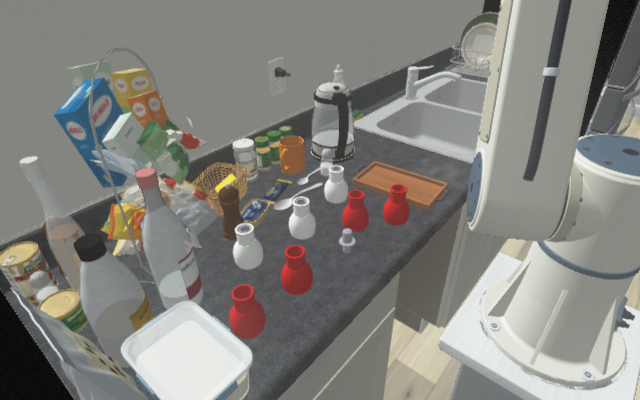

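```bash
cat > h.py <<'E'
import numpy as np,cv2
from scipy.spatial.transform import Rotation as R
def cloud(d,K,T):
    v,u=np.indices(d.shape);P=np.stack([(u-K[0,2])/K[0,0]*d,(v-K[1,2])/K[1,1]*d,d],-1)
    return P@T[:3,:3].T+T[:3,3]
def ray(u,v,z,K,T):
    r=T[:3,:3]@np.linalg.inv(K)@[u,v,1];return T[:3,3]+r*(z-T[2,3])/r[2]
def circ(xy):
    A=np.c_[2*xy,np.ones(len(xy))];s=np.linalg.lstsq(A,(xy**2).sum(1),rcond=None)[0]
    return s[:2],np.sqrt(s[2]+s[:2]@s[:2])
def Rm(s): q=s['ee_rot'];return R.from_quat([q[1],q[2],q[3],q[0]]).as_matrix()
def go(s,p):  # shift in tool axes, cm
    return (Rm(s).T@(np.array(p)-s['ee_pos']))*100
E
python3 - <<'E'
from h import *
f=np.load('top0.npz');d=f['d'];K,T=f['mtx'],f['pose'];P=cloud(d,K,T)
for n,(u,v,r) in dict(c1=(238,183,12),c2=(303,203,12),c3=(376,201,12),stop=(302,263,9),salt=(419,169,10),mill=(265,140,14)).items():
    Q=P[v-r:v+r,u-r:u+r].reshape(-1,3);Q=Q[Q[:,2]>.02];t=np.percentile(Q[:,2],97);S=Q[Q[:,2]>t-.008]
    print(n,t.round(4),len(S),S.mean(0).round(4),((S[:,:2].max(0)+S[:,:2].min(0))/2).round(4),np.ptp(S[:,:2],axis=0).round(3),"ray",ray(u,v,t,K,T).round(3))
for u,v in((412,210),(467,213),(470,315),(411,314)):print(ray(u,v,.02,K,T).round(3), P[v,u].round(3))
for u,v in((413,211),(440,262),(376,201),(238,183),(200,240)):print(u,v,P[v,u].round(3))
p=f['p'][150:290,200:400,::-1];cv2.imwrite('pics/crop0.png',cv2.resize(p,(800,560),interpolation=2))
E
```

```text
c1 0.1013 166 [0.587  0.2407 0.1145] [0.4858 0.1438] [0.251 0.243] ray [0.594 0.242 0.101]
c2 0.1016 162 [0.5628 0.0845 0.1097] [0.4729 0.0637] [0.225 0.083] ray [0.568 0.084 0.102]
c3 0.1007 149 [ 0.5976 -0.093   0.0978] [ 0.5975 -0.0921] [0.041 0.036] ray [ 0.597 -0.083  0.101]
stop 0.0654 82 [0.4335 0.0686 0.0739] [0.4033 0.051 ] [0.086 0.058] ray [0.434 0.067 0.065]
salt 0.0915 115 [ 0.6954 -0.1782  0.1037] [ 0.5383 -0.0879] [0.356 0.22 ] ray [ 0.692 -0.177  0.091]
mill 0.1493 33 [0.6792 0.1858 0.2   ] [0.533  0.1156] [0.346 0.187] ray [0.69  0.189 0.149]
[ 0.608 -0.184  0.02 ] [ 0.612 -0.188  0.002]
[ 0.62  -0.322  0.02 ] [ 0.625 -0.329 -0.   ]
[ 0.374 -0.343  0.02 ] [ 0.374 -0.35   0.001]
[ 0.356 -0.204  0.02 ] [ 0.356 -0.208  0.004]
413 211 [ 0.606 -0.187  0.019]
440 262 [ 0.489 -0.265  0.013]
376 201 [ 0.599 -0.083  0.094]
238 183 [0.599 0.247 0.081]
200 240 [0.459 0.332 0.005]
```

View pics/crop0.png

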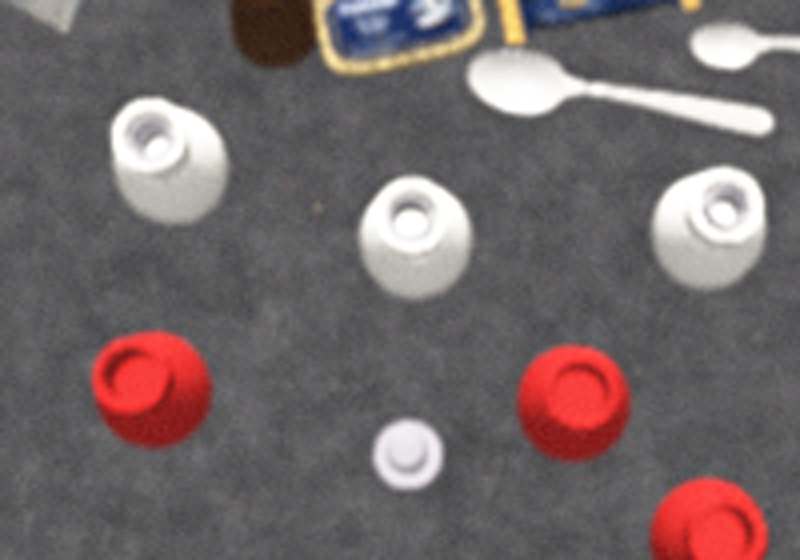

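White cruets' rims are at top pixels (237,184), (302,203), (381,201). The red ones at (179,240), (237,247), (343,250) and (377,284) are look-alikes, wrong colour, so I leave them. The stopper is at (301,262) and the tray is centred at (440,262).

```bash
python3 - <<'E'
from h import *
from workcell import *
f=np.load('top0.npz');K,T=f['mtx'],f['pose']
for n,u,v,z in(('A',237.1,183.9,.098),('B',302.1,203.1,.098),('C',380.9,201.1,.098),('stopcollar',301.6,263.4,.032),('knob',300.9,261.6,.062),('red1',343,243,.098),('red2',234,243,.098)):print(n,ray(u,v,z,K,T).round(4))
s=observe();M=Rm(s);print(M.round(3))
c=camera_info('wrist');print(c['mtx'].round(1),(M.T@c['pose'][:3,:3]).round(3),(M.T@(c['pose'][:3,3]-s['ee_pos'])).round(4))
p=ray(301.2,262.5,.045,K,T);p[2]=.2;print(go(s,p))
E
```

```text
A [0.5919 0.2449 0.098 ]
B [0.568  0.0867 0.098 ]
C [ 0.599  -0.0943  0.098 ]
stopcollar [0.4355 0.0699 0.032 ]
knob [0.4371 0.0707 0.062 ]
red1 [ 0.4892 -0.0194  0.098 ]
red2 [0.4539 0.2255 0.098 ]
[[ 0.895  0.446 -0.001]
 [ 0.446 -0.895  0.001]
 [ 0.    -0.001 -1.   ]]
[[299.4   0.  321.3]
 [  0.  299.4 194.8]
 [  0.    0.    1. ]] [[-0.    -0.971 -0.241]
 [ 1.    -0.     0.   ]
 [-0.    -0.241  0.971]] [ 0.0683  0.0011 -0.1479]
[ 42.21456077 -49.32127865   3.65426455]
```

```bash
python3 -m crank '[[[42.2,-49.3,3.6],0.462],[[42.2,-49.3,3.6],0.462],[[42.2,-49.3,3.6],0.462],[[42.2,-49.3,3.6],0.462],[[42.2,-49.3,3.6],0.462],[[42.2,-49.3,3.6],0.462],[[42.2,-49.3,3.6],0.462],[[42.2,-49.3,3.6],0.462],[[42.2,-49.3,3.6],0.462],[[42.2,-49.3,3.6],0.462]]' 0.55; python3 -m crank '[[[0,0,0],0],[[0,0,0],0]]'
```

```text
t: 1.35
ee_pos: [0.4307, 0.0478, 0.202]
ee_rot: [0.0, 1.0, -0.0, 0.0]
force: [0.5, 0.5, 0.1]
finger_gap: 0.0506
grip_force: 0.0
t: 1.6
ee_pos: [0.4301, 0.0456, 0.2017]
ee_rot: [0.0, 1.0, 0.001, -0.0]
force: [0.0, -0.0, 0.2]
finger_gap: 0.0504
grip_force: 0.0
```

```bash
cat > w.py <<'E'
import sys
from h import *
from workcell import *
def snap(n):
    s=observe();c=camera_info('wrist');p,d=capture('wrist')
    np.savez(n+'.npz',p=p,d=d,mtx=c['mtx'],pose=c['pose']);cv2.imwrite(f'pics/{n}.png',p[:,:,::-1]);return s,p,d,c['mtx'],c['pose']
def top(d,K,T,lo,hi,c,r):
    P=cloud(d,K,T).reshape(-1,3);m=(P[:,2]>lo)&(P[:,2]<hi)&(np.hypot(*(P[:,:2]-c).T)<r)&(d.ravel()>0);return P[m]
E
python3 - <<'E'
from w import *
s,p,d,K,T=snap('w1')
for lo,hi in((.054,.07),(.025,.04)):
    Q=top(d,K,T,lo,hi,[.437,.07],.04);print(len(Q),Q.mean(0),Q.min(0),Q.max(0))
    print(cv2.minEnclosingCircle(Q[:,:2].astype('f')))
E
```

```text
441 [0.43870396 0.06918903 0.06077635] [0.42602757 0.05805079 0.05410132] [0.44944776 0.08097356 0.06348917]
((0.437828928232193, 0.06962685286998749), 0.012048169039189816)
546 [0.44226765 0.0677418  0.0317838 ] [0.41809203 0.05055319 0.02826287] [0.45744044 0.08869885 0.03993363]
((0.4376158118247986, 0.06952697038650513), 0.020160773769021034)
```

View pics/w1.png

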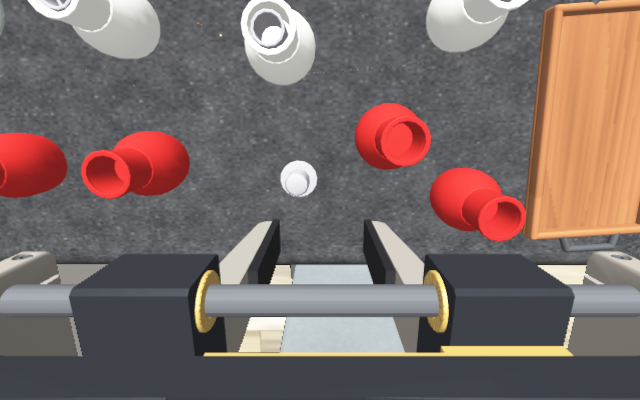

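The view shows the white stopper at pixel (298,178), clear of the red cruet at (390,135). Measured knob and collar radii (12 and 20 mm) match, so I go and grasp it.

```bash
python3 -m crank '[[[0.76,-2.4,5],0],[[0.76,-2.4,9],0],[[0.76,-2.4,12],0],[[0.76,-2.4,14],0],[[0.76,-2.4,14.4],0],[[0.76,-2.4,14.4],0]]'
```

```text
t: 2.4
ee_pos: [0.4383, 0.0687, 0.0583]
ee_rot: [0.0, 1.0, -0.001, 0.0]
force: [-0.4, -0.2, -0.9]
finger_gap: 0.0505
grip_force: 0.0
```

```bash
python3 -m crank '[[[0,0,0],0],[[0,0,0],0],[[0,0,0],0],[[0,0,0],0],[[0,0,-1],0],[[0,0,-5],0],[[0,0,-10],0],[[3,-1,-12.5],0],[[3,-1,-12.5],0]]' 0
```

```text
t: 3.52
ee_pos: [0.4711, 0.0804, 0.1857]
ee_rot: [-0.001, 1.0, 0.0, 0.003]
force: [-0.7, -0.1, -1.1]
finger_gap: 0.0226
grip_force: 30.0
```

```bash
python3 - <<'E'
from w import *
s,p,d,K,T=snap('w2');print(s['ee_pos'],s['finger_gap'],s['grip_force'],s['force'])
for n,c in dict(B=[.568,.0867],A=[.592,.245],C=[.599,-.094]).items():
    Q=top(d,K,T,.094,.104,c,.03)
    if len(Q)>20: print(n,len(Q),np.median(Q[:,2]),cv2.minEnclosingCircle(Q[:,:2].astype('f')),circ(Q[:,:2]))
E
```

```text
[0.47111254 0.08038256 0.18571558] 0.022569399943027462 29.999791835434735 [-0.66419257 -0.14590427 -1.06828546]
B 1484 0.09726599298937967 ((0.569057285785675, 0.08542181551456451), 0.021195055916905403) (array([0.5689904 , 0.08531693]), np.float64(0.01704746242159603))
A 1986 0.09703970118346368 ((0.5948423743247986, 0.2449093908071518), 0.0220875833183527) (array([0.5941651 , 0.24416808]), np.float64(0.017023309774533354))
C 2072 0.09716021833071456 ((0.6018574237823486, -0.0940331369638443), 0.022067874670028687) (array([ 0.60110277, -0.09365169]), np.float64(0.017043457295368825))
```

View pics/w2.png

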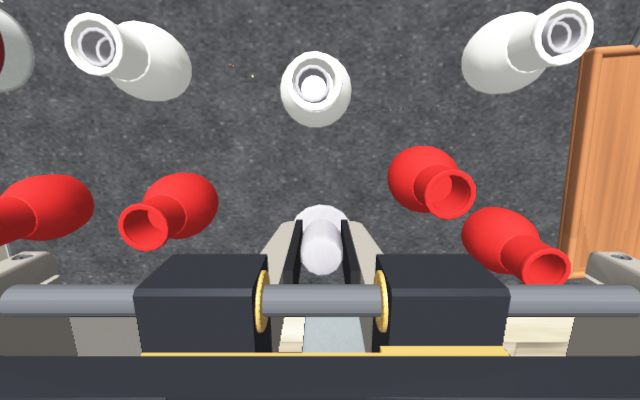

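```bash
cat >> w.py <<'E'
def rect(p,d,K,T,c,z=.097,h=.025,m=5):
    n=int(2*h*1000*m);g=(np.arange(n)+.5)/m/1000-h
    X,Y=np.meshgrid(c[0]-g,c[1]-g,indexing='ij') # rows: x decreasing, cols: y decreasing
    W=np.stack([X,Y,np.full_like(X,z)],-1)-T[:3,3];C=W@T[:3,:3];u=(K[0,0]*C[...,0]/C[...,2]+K[0,2]).astype('f');v=(K[1,1]*C[...,1]/C[...,2]+K[1,2]).astype('f')
    Z=cloud(d,K,T)[...,2].astype('f');return cv2.remap(p[:,:,::-1].copy(),u,v,cv2.INTER_LINEAR),cv2.remap(Z,u,v,cv2.INTER_LINEAR)
def bore(I,Z,c,h=.025,m=5,th=.0945,rim=.0):
    n=Z.shape[0];M=((Z<th)).astype('u1');y,x=np.indices(Z.shape);M[np.hypot(x-n/2,y-n/2)>13.3*m]=0
    cs=max(cv2.findContours(M,0,1)[0],key=cv2.contourArea);(a,b),r=cv2.minEnclosingCircle(cs);q=circ(cs[:,0].astype(float))
    f=lambda a,b:(round(c[0]+h-b/m/1000,4),round(c[1]+h-a/m/1000,4));return f(a,b),r/m,f(*q[0]),q[1]/m
E
python3 - <<'E'
from w import *
f=np.load('w2.npz');p,d,K,T=f['p'],f['d'],f['mtx'],f['pose']
L=[]
for n,c in dict(B=[.569,.0854],A=[.5945,.2446],C=[.6015,-.0938]).items():
    I,Z=rect(p,d,K,T,c);print(n,bore(I,Z,c),bore(I,Z,c,th=.092));L.append(np.vstack([I,cv2.cvtColor(np.uint8(np.clip((Z-.06)/.042*255,0,255)),8)]))
cv2.imwrite('pics/rect2.png',np.hstack(L))
Q=top(d,K,T,.150,.1635,[.471,.08],.03);print(len(Q),Q.min(0),Q.max(0),cv2.minEnclosingCircle(Q[:,:2].astype('f')))
E
```

```text
B ((0.5674, 0.0864), 10.86163101196289, (np.float64(0.5675), np.float64(0.0864)), np.float64(10.48795999377755)) ((0.5671, 0.0864), 10.668251037597656, (np.float64(0.5673), np.float64(0.0864)), np.float64(10.27219023586214))
A ((0.5926, 0.2431), 10.737429809570312, (np.float64(0.5927), np.float64(0.243)), np.float64(10.08865564567114)) ((0.5922, 0.2418), 10.25927276611328, (np.float64(0.5924), np.float64(0.2422)), np.float64(9.409227891633455))
C ((0.6015, -0.0951), 10.523221588134765, (np.float64(0.6014), np.float64(-0.095)), np.float64(10.005014134857912)) ((0.6012, -0.0943), 10.09115219116211, (np.float64(0.6011), np.float64(-0.0942)), np.float64(9.263642512162267))
775 [0.47280573 0.06249608 0.15443217] [0.49027078 0.09664614 0.16344448] ((0.48004525899887085, 0.07957111299037933), 0.01717553846538067)
```

View pics/rect2.png

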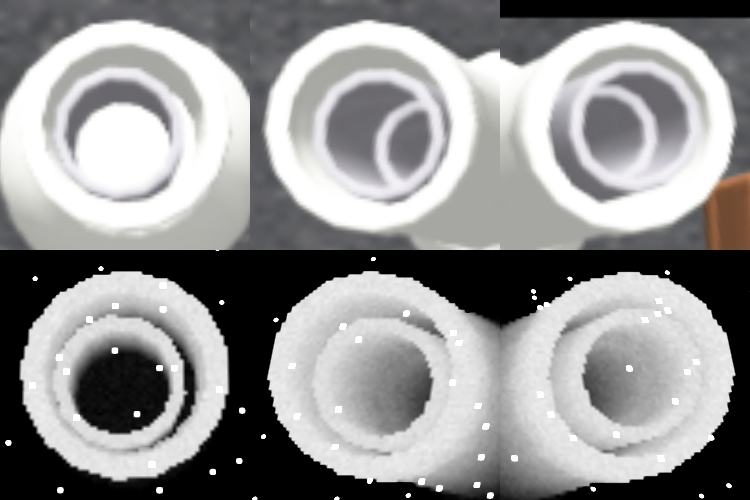

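B's bore is clear right down (the white floor fills it), while A and C show an inner ring, the narrowing. Try B first.

```bash
python3 - <<'E'
from w import *
from scipy.optimize import least_squares
s,p,d,K,T=snap('w3')
Q=top(d,K,T,.155,.1635,[.471,.08],.03);print(np.median(Q[:,2]));H=cv2.convexHull(Q[:,:2].astype('f'))[:,0];H=H[H[:,0]>.479]
r=least_squares(lambda c:np.hypot(*(H-c).T)-.020,[.47,.08],loss='soft_l1',f_scale=.0003);print(H.round(4).tolist(),r.x,s['ee_pos'],s['ee_rot'])
tgt=np.array([.5672,.0865])-r.x;print('shift tool cm',Rm(s).T@np.array([*tgt,0])*100)
E
```

```text
0.1573266363126001
[[0.4878999888896942, 0.08060000091791153], [0.4864000082015991, 0.08609999716281891], [0.486299991607666, 0.08669999986886978], [0.48539999127388, 0.08860000222921371], [0.4794999957084656, 0.0989999994635582], [0.47909998893737793, 0.09889999777078629], [0.48579999804496765, 0.07029999792575836], [0.487199991941452, 0.07450000196695328]] [0.46791259 0.08100115] [0.46873843 0.07988733 0.18388649] [-1.28577010e-04  9.99999622e-01  8.42268697e-05  8.55753648e-04]
shift tool cm [ 9.92881876 -0.5482107   0.01713438]
```

```bash
python3 -m crank '[[[5,-0.3,0],0],[[9.92,-0.64,0.5],0],[[9.92,-0.64,1.5],0],[[9.92,-0.64,2.2],0],[[9.92,-0.64,2.2],0],[[9.92,-0.64,2.2],0],[[9.92,-0.64,2.2],0]]'
```

```text
t: 4.5
ee_pos: [0.5672, 0.0861, 0.1615]
ee_rot: [-0.0, 1.0, -0.0, 0.0]
force: [-0.1, -0.1, -1.1]
finger_gap: 0.0227
grip_force: 30.0
```

```bash
python3 - <<'E'
from w import *
from scipy.optimize import least_squares
s,p,d,K,T=snap('w4');print(s['ee_pos'],s['ee_rot'],s['force'])
Q=top(d,K,T,.128,.140,s['ee_pos'][:2],.03);H=cv2.convexHull(Q[:,:2].astype('f'))[:,0];H=H[H[:,0]>s['ee_pos'][0]+.01]
print(np.median(Q[:,2]),least_squares(lambda c:np.hypot(*(H-c).T)-.020,s['ee_pos'][:2],loss='soft_l1',f_scale=.0003).x)
Q=top(d,K,T,.094,.102,[.569,.085],.03);print(len(Q),Q.min(0),Q.max(0))
E
```

```text
[0.56718405 0.08610548 0.16146736] [-4.61427673e-05  9.99999950e-01 -3.63025804e-05  3.09845327e-04] [-0.08246373 -0.14518799 -1.07591277]
0.13477330086338912 [0.5662644  0.08552783]
699 [0.5654087  0.06474515 0.0940125 ] [0.59037676 0.10631076 0.09942667]
```

```bash
python3 -m crank '[[[0.08,-0.02,0],0],[[0.08,-0.02,0.3],0],[[0.08,-0.02,0.5],0],[[0.08,-0.02,0.6],0],[[0.08,-0.02,0.7],0],[[0.08,-0.02,0.75],0]]'
```

```text
t: 5.3
ee_pos: [0.5681, 0.0863, 0.1534]
ee_rot: [0.0, 1.0, -0.0, -0.0]
force: [0.4, 0.3, -0.2]
finger_gap: 0.0226
grip_force: 30.0
```

```bash
python3 -m crank '[[[0,0,0.1],0],[[0,0,0.2],0],[[0,0,0.3],0]]'
```

```text
t: 5.68
ee_pos: [0.5681, 0.0863, 0.1504]
ee_rot: [0.0, 1.0, -0.0, -0.0]
force: [0.2, -0.2, -0.9]
finger_gap: 0.0229
grip_force: 30.0
```

```bash
python3 -m crank '[[[0,0,0.2],0],[[0,0,0.4],0],[[0,0,0.5],0],[[0,0,0.55],0]]'
```

```text
t: 6.18
ee_pos: [0.5681, 0.0863, 0.1449]
ee_rot: [-0.0, 1.0, -0.0, -0.0]
force: [-0.2, 0.3, -1.2]
finger_gap: 0.023
grip_force: 30.0
```

```bash
python3 -m crank '[[[0,0,0.2],0],[[0,0,0.4],0],[[0,0,0.5],0],[[0,0,0.6],0]]'
```

```text
t: 6.68
ee_pos: [0.5682, 0.0863, 0.1389]
ee_rot: [-0.0, 1.0, -0.0, -0.0]
force: [0.1, 0.1, -0.9]
finger_gap: 0.0229
grip_force: 30.0
```

Past both narrowing depths with no force: it fits. Lower to the rim.

```bash
python3 -m crank '[[[0,0,0.3],0],[[0,0,0.6],0],[[0,0,0.8],0],[[0,0,0.9],0],[[0,0,1.0],0]]'
```

```text
t: 7.3
ee_pos: [0.5681, 0.0863, 0.1289]
ee_rot: [-0.0, 1.0, -0.0, -0.0]
force: [-0.2, 0.7, -1.5]
finger_gap: 0.0233
grip_force: 30.0
```

```bash
python3 -m crank '[[[0,0,0.05],0],[[0,0,0.1],0]]'
```

```text
t: 7.55
ee_pos: [0.5683, 0.0863, 0.1284]
ee_rot: [-0.0, 1.0, -0.0, 0.0]
force: [-1.9, -0.2, 6.7]
finger_gap: 0.0231
grip_force: 30.0
```

```bash
python3 -m crank '[[[0,0,-0.03],0],[[0,0,-0.03],0],[[0,0,-0.03],0],[[0,0,-0.03],0],[[0,0,-2],0],[[0,0,-5],0],[[0,0,-10],0],[[0,0,-10],0]]' 0.5
```

```text
t: 8.55
ee_pos: [0.5705, 0.0866, 0.2318]
ee_rot: [-0.001, 1.0, -0.0, 0.003]
force: [-0.5, 1.1, -0.4]
finger_gap: 0.046
grip_force: 0.0
```

```bash
python3 - <<'E'
from w import *
s,p,d,K,T=snap('w5');print(s['ee_pos'],s['finger_gap'])
Q=top(d,K,T,.155,.17,[.568,.086],.02);print('knob',np.median(Q[:,2]),cv2.minEnclosingCircle(Q[:,:2].astype('f')) if len(Q) else 0)
Q=top(d,K,T,.12,.135,[.568,.086],.03);print('knob should be ~.130',np.median(Q[:,2]),cv2.minEnclosingCircle(Q[:,:2].astype('f')))
Q=top(d,K,T,.0985,.106,[.568,.086],.03);print('collar top ~.102',np.median(Q[:,2]),cv2.minEnclosingCircle(Q[:,:2].astype('f')))
for n,c in dict(A=[.594,.2449],C=[.6015,-.094]).items():
    Q=top(d,K,T,.0935,.102,c,.03)
    if len(Q)>20: print(n,len(Q),np.median(Q[:,2]),cv2.minEnclosingCircle(Q[:,:2].astype('f')))
f=np.load('top0.npz');P=cloud(f['d'],f['mtx'],f['pose']).reshape(-1,3)
m=(P[:,2]>.1)&(np.abs(P[:,0]-.6)<.06)&(P[:,1]>.28)&(P[:,1]<.5);print('tall beyond A: min y',P[m][:,1].min())
# tray rails: points z .015-.025
m=(P[:,2]>.014)&(P[:,2]<.026)&(P[:,0]>.33)&(P[:,0]<.65)&(P[:,1]<-.16)&(P[:,1]>-.37)
print(cv2.minAreaRect((P[m][:,:2]*1000).astype('f')),m.sum())
E
```

```text
[0.57047106 0.0866045  0.23181399] 0.046029055765588925
knob nan 0
knob should be ~.130 0.13101951475561827 ((0.5677186846733093, 0.08570637553930283), 0.012002497911453247)
collar top ~.102 0.10162384141627584 ((0.5686982870101929, 0.08594170212745667), 0.020946666598320007)
A 1014 0.09701783098690162 ((0.5946193337440491, 0.24514281749725342), 0.021447228267788887)
C 1083 0.09705405671666889 ((0.601698100566864, -0.09435729682445526), 0.021408742293715477)
tall beyond A: min y 0.3702365955584777
((487.9766540527344, -263.52923583984375), (286.2833251953125, 141.5430450439453), 4.018682479858398) 1467
  return _methods._mean(a, axis=axis, dtype=dtype,
  ret = ret.dtype.type(ret / rcount)
```

View pics/w5.png

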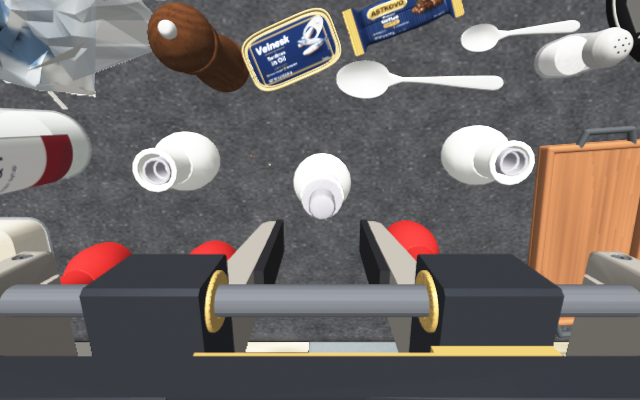

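Stopper is home in B (knob top at z 0.131, collar top at 0.102, pixel (322,205)). A's rim is at (158,170) and C's at (513,162). Next is C.

```bash
python3 - <<'E'
import warnings;warnings.filterwarnings('ignore')
from w import *
f=np.load('top0.npz');P=cloud(f['d'],f['mtx'],f['pose']).reshape(-1,3)
m=(P[:,2]>.12)&(P[:,0]>.5)&(P[:,1]<-.12)&(P[:,1]>-.45);Q=P[m];print(len(Q),Q.min(0),Q.max(0),np.percentile(Q[:,0],2))
E
python3 -m crank '[[[1,6,0],0],[[2,12,0],0],[[3.2,18.1,0],0],[[3.2,18.1,3],0],[[3.2,18.1,6],0],[[3.2,18.1,8],0],[[3.2,18.1,8],0],[[3.2,18.1,8],0]]' 0.65
```

```text
16206 [ 0.66954006 -0.44998093  0.12000616] [ 0.96245976 -0.12000513  0.38918027] 0.6874124553831805
t: 9.6
ee_pos: [0.6001, -0.0947, 0.1479]
ee_rot: [-0.0, 1.0, -0.0, -0.0]
force: [-0.9, 0.0, -0.3]
finger_gap: 0.0596
grip_force: 0.0
```

```bash
python3 -m crank '[[[0.17,0,2],0],[[0.17,-0.03,4],0],[[0.17,-0.03,5.3],0],[[0.17,-0.03,5.7],0],[[0.17,-0.03,5.7],0]]'; python3 -m crank '[[[0,0,0],0],[[0,0,0],0],[[0,0,0],0],[[0,0,0],0]]' 0
```

```text
t: 10.22
ee_pos: [0.6019, -0.0945, 0.0909]
ee_rot: [0.0, 1.0, -0.0, -0.0]
force: [0.2, -0.1, 0.8]
finger_gap: 0.0597
grip_force: 0.0
t: 10.72
ee_pos: [0.6022, -0.0944, 0.0915]
ee_rot: [-0.0, 1.0, -0.0, 0.0]
force: [-0.1, 1.0, 4.3]
finger_gap: 0.0406
grip_force: 30.0
```

```bash
python3 -m crank '[[[0,0,-1],0],[[0,0,-3],0],[[0,0,-6],0],[[-1.5,4,-6],0],[[-3,9,-6],0],[[-4.5,13,-6],0],[[-5.9,16.5,-6],0],[[-5.9,16.5,-5],0],[[-5.9,16.5,-3],0],[[-5.9,16.5,-2],0]]'; python3 -m crank '[[[0,0,0],0],[[0,0,0],0],[[0,0,0],0]]'
```

```text
t: 11.98
ee_pos: [0.5421, -0.2585, 0.1096]
ee_rot: [-0.001, 1.0, -0.0, -0.001]
force: [0.5, 0.6, -5.0]
finger_gap: 0.0407
grip_force: 30.0
t: 12.35
ee_pos: [0.5433, -0.2594, 0.1116]
ee_rot: [0.0, 1.0, 0.0, 0.0]
force: [0.2, -0.9, -5.0]
finger_gap: 0.0409
grip_force: 30.0
```

```bash
python3 - <<'E'
from w import *
s,p,d,K,T=snap('w6');print(s['ee_pos'],s['force'],s['finger_gap'])
# tray fit from wrist view: rail tops
P=cloud(d,K,T).reshape(-1,3);m=(d.ravel()>0)&(P[:,2]>.016)&(P[:,2]<.024)&(P[:,0]>.33)&(P[:,0]<.66)&(P[:,1]<-.17)&(P[:,1]>-.36);Q=P[m];print(len(Q),Q.min(0),Q.max(0))
for x in(.45,.5,.54,.58):
    q=Q[abs(Q[:,0]-x)<.01];print(x,len(q),q[:,1].min() if len(q) else 0,q[:,1].max() if len(q) else 0)
E
```

```text
[ 0.54328765 -0.25943014  0.11161552] [ 0.22940357 -0.8699542  -5.01997781] 0.04085048076404565
6049 [ 0.39742337 -0.33211378  0.0160042 ] [ 0.63477795 -0.18536422  0.02362783]
0.45 0 0 0
0.5 73 -0.33211378158027294 -0.1929012601839598
0.54 498 -0.33003385357702175 -0.18960595727982554
0.58 558 -0.3280820220372048 -0.18682205575381122
```

View pics/w6.png

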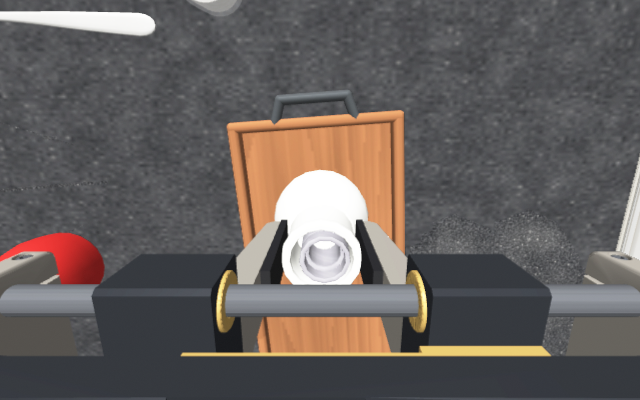

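The cruet hangs upright at (322,240), centred between the rails. Lowering it gently.

```bash
python3 -m crank '[[[0,0,0.4],0],[[0,0,0.8],0],[[0,0,1.0],0],[[0,0,1.1],0],[[0,0,1.1],0]]'
```

```text
t: 13.02
ee_pos: [0.5428, -0.2594, 0.0999]
ee_rot: [-0.0, 1.0, -0.0, -0.0]
force: [0.7, -0.2, -4.1]
finger_gap: 0.041
grip_force: 30.0
```

```bash
python3 -m crank '[[[0,0,0.05],0],[[0,0,0.1],0],[[0,0,0.1],0]]'
```

```text
t: 13.4
ee_pos: [0.543, -0.2595, 0.0995]
ee_rot: [0.0, 1.0, -0.0, 0.0]
force: [-0.4, 2.3, 2.0]
finger_gap: 0.0408
grip_force: 30.0
```

```bash
python3 -m crank '[[[0,0,0],0],[[0,0,0],0],[[0,0,0],0],[[0,0,-1],0],[[0,0,-3],0],[[0,0,-8],0],[[0,0,-14],0],[[1,-6,-14],0],[[2,-12,-14],0],[[2.6,-18,-14],0]]' 0.65; python3 -m crank '[[[0.5,-6,0],0],[[1,-12,0],0],[[1.5,-18,0],0],[[2,-24,0],0],[[2.6,-30,0],0],[[2.6,-32.4,0],0],[[2.6,-32.4,0],0],[[2.6,-32.4,0],0]]'
```

```text
t: 14.65
ee_pos: [0.5692, -0.0779, 0.2401]
ee_rot: [0.0, 1.0, -0.0, 0.001]
force: [0.7, -0.2, -0.2]
finger_gap: 0.0599
grip_force: 0.0
t: 15.65
ee_pos: [0.5948, 0.2432, 0.2391]
ee_rot: [0.0, 1.0, -0.0, -0.0]
force: [-0.0, 0.7, -0.2]
finger_gap: 0.0597
grip_force: 0.0
```

```bash
python3 - <<'E'
from w import *
s,p,d,K,T=snap('w7');print(s['ee_pos'],s['finger_gap'])
Q=top(d,K,T,.0935,.102,[.594,.2449],.03);print(len(Q),cv2.minEnclosingCircle(Q[:,:2].astype('f')))
P=cloud(d,K,T).reshape(-1,3);m=(d.ravel()>0)&(P[:,2]>.1)&(P[:,2]<.17)&(abs(P[:,0]-.6)<.05)&(P[:,1]>.3);print('bottle min y',P[m][:,1].min() if m.any() else None)
E
```

```text
[0.59478755 0.243215   0.23910713] 0.059729190492142446
801 ((0.5946135520935059, 0.2452087253332138), 0.02119261398911476)
bottle min y 0.3702626553615068
```

```bash
python3 -m crank '[[[0,-0.2,4],0],[[0,-0.2,8],0],[[0,-0.2,11],0],[[0,-0.2,13.5],0],[[0,-0.2,14.5],0],[[0,-0.2,14.8],0],[[0,-0.2,14.8],0]]'; python3 -m crank '[[[0,0,0],0],[[0,0,0],0],[[0,0,0],0],[[0,0,0],0]]' 0
```

```text
t: 16.58
ee_pos: [0.5955, 0.2464, 0.0918]
ee_rot: [-0.0, 1.0, -0.0, 0.001]
force: [-0.4, 0.9, -0.0]
finger_gap: 0.06
grip_force: 0.0
t: 17.08
ee_pos: [0.5952, 0.2466, 0.0916]
ee_rot: [-0.0, 1.0, -0.0, 0.0]
force: [-0.9, -1.8, 5.9]
finger_gap: 0.0403
grip_force: 30.0
```

```bash
python3 -m crank '[[[0,0,-1],0],[[0,0,-4],0],[[0,0,-8],0],[[0,0,-12],0],[[0,0,-16],0],[[-1.5,5,-16],0],[[-3,10,-16],0],[[-4.5,15,-16],0],[[-6,20,-16],0],[[-7.5,25,-16],0]]'; python3 -m crank '[[[-2,6,0],0],[[-4,12,0],0],[[-6,18,0],0],[[-8,23.5,0],0],[[-8.7,26,0],0],[[-8.7,26.4,0],0],[[-8.7,26.4,0],0],[[-8.7,26.4,0],0]]'
```

```text
t: 18.32
ee_pos: [0.5186, -0.0047, 0.2508]
ee_rot: [-0.0, 1.0, 0.0, -0.0]
force: [1.0, -0.1, -5.7]
finger_gap: 0.0404
grip_force: 30.0
t: 19.32
ee_pos: [0.433, -0.2663, 0.2508]
ee_rot: [-0.0, 1.0, 0.0, -0.0]
force: [-0.0, -1.4, -5.7]
finger_gap: 0.0405
grip_force: 30.0
```

```bash
python3 -m crank '[[[0,0.1,4],0],[[0,0.1,8],0],[[0,0.1,11],0],[[0,0.1,13],0],[[0,0.1,14],0],[[0,0.1,14.5],0],[[0,0.1,14.8],0],[[0,0.1,14.9],0],[[0,0.1,14.9],0]]'; python3 -m crank '[[[0,0,0.08],0],[[0,0,0.16],0],[[0,0,0.2],0],[[0,0,0.2],0]]'
```

```text
t: 20.45
ee_pos: [0.433, -0.2686, 0.1024]
ee_rot: [0.0, 1.0, -0.0, 0.0]
force: [0.2, -0.2, -5.6]
finger_gap: 0.0399
grip_force: 30.0
t: 20.95
ee_pos: [0.4327, -0.2684, 0.0999]
ee_rot: [-0.0, 1.0, -0.0, -0.0]
force: [-0.2, 0.2, -5.5]
finger_gap: 0.0398
grip_force: 30.0
```

```bash
python3 -m crank '[[[0,0,0.05],0],[[0,0,0.1],0],[[0,0,0.1],0]]'
```

```text
t: 21.32
ee_pos: [0.4329, -0.2685, 0.0997]
ee_rot: [0.0, 1.0, -0.0, 0.0]
force: [-3.1, 1.2, 6.1]
finger_gap: 0.0401
grip_force: 30.0
```

In contact. Release, rise and move back out of the cameras' way.

```bash
python3 -m crank '[[[0,0,0],0],[[0,0,0],0],[[0,0,0],0],[[0,0,-1],0],[[0,0,-3],0],[[0,0,-8],0],[[0,0,-14],0],[[-4,4,-15],0],[[-7,9,-15],0],[[-7,15,-15],0]]' 0.65; python3 -m crank '[[[0,0,0],0],[[0,0,0],0],[[0,0,0],0],[[0,0,0],0]]'
python3 - <<'E'
from w import *
print(observe()['ee_pos'],observe()['t'])
p,d=capture('top');c=camera_info('top');cv2.imwrite('pics/top9.png',p[80:340,150:500,::-1].repeat(2,0).repeat(2,1));K,T=c['mtx'],c['pose']
for n,c,lo,hi in(('C',[.543,-.26],.101,.112),('A',[.433,-.268],.101,.112),('Bknob',[.568,.086],.124,.138)):
    Q=top(d,K,T,lo,hi,c,.04);print(n,len(Q),np.median(Q[:,2]),cv2.minEnclosingCircle(Q[:,:2].astype('f')))
E
```

```text
t: 22.58
ee_pos: [0.3611, -0.4194, 0.2505]
ee_rot: [0.0, 1.0, -0.0, 0.0]
force: [0.3, -0.5, 0.8]
finger_gap: 0.0596
grip_force: 0.0
t: 23.08
ee_pos: [0.363, -0.4174, 0.2491]
ee_rot: [-0.0, 1.0, 0.001, 0.0]
force: [0.0, 0.8, 0.2]
finger_gap: 0.0599
grip_force: 0.0
[ 0.36304224 -0.41742552  0.2491391 ] 23.075
C 184 0.1062456469896752 ((0.5389641523361206, -0.2590996325016022), 0.021308403462171555)
A 196 0.10618467409310794 ((0.4286760091781616, -0.2688598930835724), 0.021191714331507683)
Bknob 90 0.1320930249513667 ((0.5638062953948975, 0.08536054939031601), 0.011968916282057762)
```

View pics/top9.png

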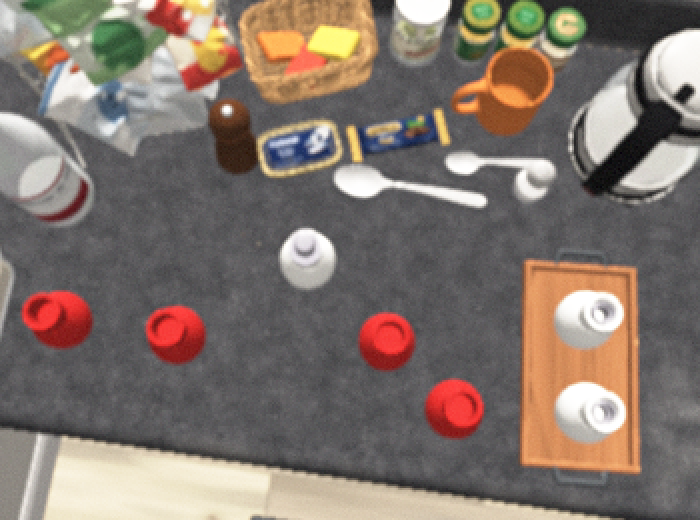

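The two cruets stand on the tray at (588,320) and (590,410). The stoppered one is at (307,258), and the mill, salt and spoon are undisturbed.

```bash
python3 -c "from workcell import *;print(sign_off())"
```

```text
the job is handed in; nothing more can be done
None
```

I handed the job in at about 23 s. The stopper is seated fully down in the middle cruet, which stays standing where it was. The other two stand upright on the tray, and nothing else looks disturbed in the final picture, but the hand-in gave no verdict.

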